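Set a spindle locknut to a quarter turn of slack

ROBOT

A 6-joint arm with a two-finger parallel gripper is mounted at the origin on the work surface. World frame = base frame: x ahead of the robot, y to its left, z up, the work surface at z = 0. Lengths are in m, angles in degrees, forces in N, time in s.
With the tool pointing down it reaches from about 0.35 to 0.725 m from the base axis. Payload 6 kg.
Tool frame: the origin (TCP) lies midway between the tips of the shut fingers; the grasp point (between the pads) lies 19 mm behind it; z points along the fingers, y is the line along which they close (so a half turn about z gives the same grasp; the last joint's range is limited). The gripper opens to 85 mm and grips with 20 to 120 N. Pads are 22 mm wide; open, the fingers measure 114 mm over their backs; the gripper's body (76 mm by 85 mm) begins 54 mm behind the grasp point. The pads swing forward as they close: fully open they stand 13 mm farther back than shut.
Start: joints at [-51.182, 2.303, 4.859, 0, -92.561, -19.12], TCP at [0.202, -0.565, 0.231] pointing down, gripper open.
Joint ranges: [-146.85, 146.85], [-73.84, 115.35], [-62.03, 85.46], [-188.31, 113.3], [-161.28, -10.13], [-171.36, 171.36]. Speed limits (degrees/s): [147.25, 147.25, 172.46, 180, 180, 180].

INTERFACE

Orientations are given as a 3x3 rotation matrix whose columns are the frame's x, y, z axes.
In Python, from plant import telemetry, grab_frame, ticket gives the robot as it stands. The module is installed in compiled form; this text tells all that it offers.
- The arm moves only by the tool jog_arm, never from a script. Its argument "deltas" is a list of rows, each a list of 3 entries, a list of its own where there are three numbers: the closure, from 0 (fully open) to 1 (shut), then the shift along the tool's x, y, z in mm, then the turn, a rotation vector about the tool's x, y, z in rad. A call has 1 to 10 rows; each row shifts and turns the commanded pose from where the row before left it, along the tool's axes as they then stand; what a row does not reach is not made up. A row lasts 1/8 s, in which the tool goes at most 62.5 mm and 10.7 degrees, less where a joint would pass 70% of its speed; a pose out of reach is approached as far as the arm can. A call with a gripper value outside its range is refused whole. The fingers move at their own pace and stop on an object; "grip_force" is the grip in N (left out, the last holds). Time passes only in rows, so rows that do not move let the fingers close. It gives the time, the measured TCP pose, the force, the opening and the grip force at its end, in the units of the state.
- telemetry.read_state(): the state, without advancing time (a new reading comes with each control period).
- grab_frame(name): name is "side" or "top"; returns a dict with "pixels" (480x640x3 uint8, red, green, blue), "fx", "fy", "cx", "cy" (pixels), "k1" (the pictures are not rectified: a ray, as slopes to the right and down, at radius r is drawn at 1 + k1 r^2 times it, then the intrinsics apply), "pose" (4x4, takes a point from camera to world coordinates). Camera axes: x right, y down, z forward; pixel columns grow to the right and rows downward; lengths in m; the calibration is good to about 2 mm. A picture is of the moment at which its call begins. There is no depth.
- ticket.job_done(): hands the job in; it is judged then, once.
The state is a dict: "time_s": time; "joint_positions": joint angles; "dq": joint speeds; "joint_torque": joint torques, N m; "tcp_pos": TCP position; "eef_rot": TCP orientation; "contact_force": force on the tool from outside, world axes, zero at the start; "moment": the same for the moment, N m; "width": opening from 0.0 (shut) to 1.0 (fully open); "grip_force": force on a finger pad.
Only numpy, scipy, OpenCV 4.12 (cv2) and the standard library are available. Lean on these libraries where they do the work, as an engineer would, in place of code of your own. Each camera call takes 0.05 s, during which the arm holds its last target. There are 200 camera calls.

TASK

Swing the hinged hasp over its catch so that it lies down flat and locks the spindle, then screw the knurled locknut clockwise down its thread until it bottoms out on its seat, and back it off a quarter turn. Finish holding the nut there between the fingers: do not let go. The hasp must still be closed at the end, and the bearing ring, the hex key and the timer left alone.

Things in the scene. Friction and masses are not known exactly. Their poses are not given: they have to be found in the camera images.
- fixture: Fixed holding fixture with an upright steel spindle. Origin: on the table under the nut's axis, z up. Aluminium base plate 12 mm thick, x=-70 to 115 mm, y=-75 to 75 mm in its own frame. On the origin's axis: cartridge of 72 mm diameter, top 50 mm above the table. A flat ear 24 mm wide (y) runs from it along +x to x=100 mm, top at 42 mm. Hinge post of the hasp at (85, 45) mm.
- nut_seat (a point): Centre of the nut's seat: the top of a collar of 34 mm diameter on the cartridge, 70 mm above the table. The threaded shaft, 26 mm diameter, rises from it to 106 mm.
- catch (a point): Top of the hasp's catch, a fixed steel tongue 5 x 10 mm on a post, at (85, -30, 55) mm in the fixture's frame.
- hasp (a joint): Angle of the hasp, a flat steel strap 26 mm wide, 5 mm thick, 90 mm from hinge to tip, with a slot near its tip for the catch. 0 = closed: level across the ear towards the fixture's -y, top 47 mm above the table, catch through the slot. Pi/2 = upright. Starts at 1.7 to 2.05, leaning towards +y. Hinge friction 0.06 N m: it stays where left; a finger can push it over.
- hasp_hinge (a point): Hinge line of the hasp, at (85, 42, 44.5) mm in the fixture's frame; the line runs along the fixture's x.
- hasp_mid (a point): Point on the hasp, 45 mm from the hinge towards its tip, on the middle of the face that is on top when closed (the face towards the fixture's +y when upright); with the hasp closed it lies over the ear.
- nut_turn (a joint): Turn of the locknut, rad, counter-clockwise from above: 0 = bottomed out on its seat (a hard stop), Pi/2 = backed off a quarter turn. Starts at 2.1 to 3.4. Clockwise from above screws it down; the thread advances 3 mm per turn (0.48 mm per rad). About 0.06 N m of thread friction: it stays where it is left.
- locknut: Knurled steel locknut, 44 mm diameter, 20 mm high, already started on the threaded shaft, its axis vertical. Origin: centre of its underside, 70 mm above the table when bottomed out. One dark radial slit in its top and rim, 3 mm wide, along its own +x shows its turn.
- nut_grip (a point): Middle of the locknut, on its axis, 10 mm above its underside: the place to grip across its diameter from above.
- bearing_ring: Bystander: loose flat steel ring, 80 mm outer diameter, 9 mm high, beside the fixture. Origin: centre of its underside.
- hex_key: Bystander: loose dark steel L-shaped hex key, 100 x 25 mm, 6 mm thick, lying beside the fixture. Origin: under the middle of its long arm.
- timer: Bystander: loose flat bench timer, 55 x 75 x 18 mm, lying beside the fixture. Origin: centre of its underside.
Mind the look-alikes: they are no part of the job. Several things have the shape of the fixture; the one meant has the colours described above.

How it is judged (in metres and radians):
On the way, in this order (a step that is already met when the one before it is completed fails the run):
1. the hasp is swung down flat over its catch (value of joint hasp below 0.08 rad), for 0.2 s.
2. with the hasp closed, the locknut is screwed down until it bottoms out (value of joint nut_turn below 0.07 rad and value of joint hasp below 0.12 rad), for 0.1 s.
At the end, for the whole second after the job is handed in: The hasp is closed (within 0.12 rad of flat), the locknut stands a quarter turn (90 degrees, give or take 15) back from bottomed out and is still, and the fingers still hold it: they press on it with more than 4 N, with the grasp point within 30 mm of the nut's middle (value of joint nut_turn between 1.31 and 1.83 rad and velocity of joint nut_turn between -0.1 and 0.1 rad/s and contact force between the fingers and locknut above 4 N and distance between the grasp point and nut_grip below 0.03 m and value of joint hasp below 0.12 rad); the arm keeps its last pose, push and grip.
It fails at once if the bearing ring is pushed more than 20 mm away (distance of bearing_ring from where it was at the start of the episode above 0.02 m).
It fails at once if the hex key is pushed more than 20 mm away (distance of hex_key from where it was at the start of the episode above 0.02 m).
It fails at once if the timer is pushed more than 20 mm away (distance of timer from where it was at the start of the episode above 0.02 m).
It also fails if it takes over 59 s, if anything falls off the work surface, if the arm or the gripper's body presses on something with over 40 N, if the wrist force passes 120 N, or if a joint passes its speed limit or range.

## Working session

There is one attempt and no reset: what is moved stays moved. The work goes in short steps, Python scripts to look and compute and a tool call to move; the robot and the scene stay as the last step left them, time stands still between calls to the robot, and variables do not carry over. Pictures are saved under pics/ and viewed, at most 10 in all, crops included, and the job is handed in when it is done.

Besides the shell and the picture viewer there is one more tool, called after "Call:" by a JSON object that holds its "api" and its "payload". jog_arm: Moves the arm, as the interface text tells. Its arguments: {"type":"object","properties":{"deltas":{"type":"array"},"grip_force":{"type":"number"}},"required":["deltas"]}

```bash
mkdir -p pics; python3 - <<'E'
from plant import telemetry, grab_frame
import cv2, numpy as np
s=telemetry.read_state(); print(s)
for n in("top","side"):
    f=grab_frame(n); cv2.imwrite(f"pics/{n}0.png",f["pixels"][:,:,::-1])
    print(n,f["fx"],f["fy"],f["cx"],f["cy"],f["k1"],np.round(f["pose"],4).tolist())
E
```

```text
{'time_s': 0.0, 'joint_positions': array([-5.11799696e+01,  2.33967864e+00,  4.80126945e+00, -2.64727502e-02,
       -9.25615216e+01, -1.91206019e+01]), 'dq': array([ 0.04484834, -0.06939   , -0.0243327 ,  0.02982197, -0.10538597,
        0.01683743]), 'joint_torque': array([ 3.61024859e-04, -3.68203890e+01,  3.47411335e+01,  6.93238556e+00,
       -5.30905992e-03,  2.36116065e-06]), 'tcp_pos': array([ 0.20222575, -0.56454175,  0.23025892]), 'eef_rot': array([[-9.41467032e-01, -3.37104270e-01, -7.33728272e-04],
       [-3.37105042e-01,  9.41465599e-01,  1.64823048e-03],
       [ 1.35154392e-04,  1.79909816e-03, -9.99998372e-01]]), 'contact_force': array([0.26140239, 0.05558467, 0.03431563]), 'moment': array([0.01533343, 0.02097028, 0.01521639]), 'grip_force': 0.0, 'width': 1.0014578474889542}
top 544.1996144980559 544.1996144980559 322.0258829281862 234.76054118654736 -0.09990735217869019 [[-0.0031, -0.9968, 0.0794, 0.4198], [-0.9998, 0.0015, -0.0206, 0.0236], [0.0204, -0.0794, -0.9966, 1.1672], [0.0, 0.0, 0.0, 1.0]]
side 481.2565550085766 481.2565550085766 320.14814133048714 234.2909184047125 0.037715660737456524 [[-0.8964, -0.2832, 0.341, 0.1998], [-0.4433, 0.5677, -0.6937, 0.621], [0.0029, -0.773, -0.6345, 0.6422], [0.0, 0.0, 0.0, 1.0]]
```

View pics/top0.png

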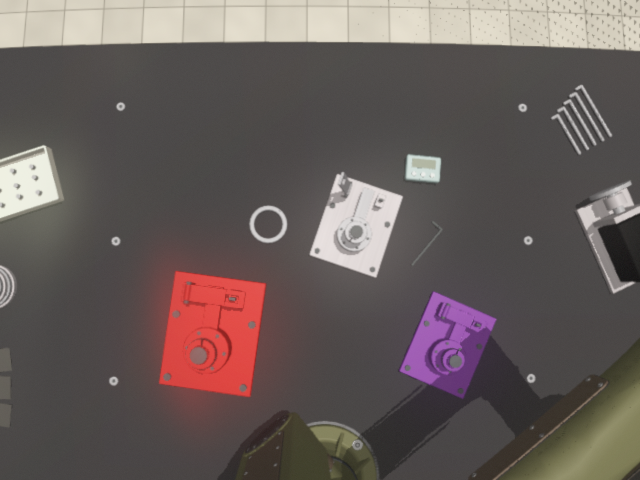

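View pics/side0.png

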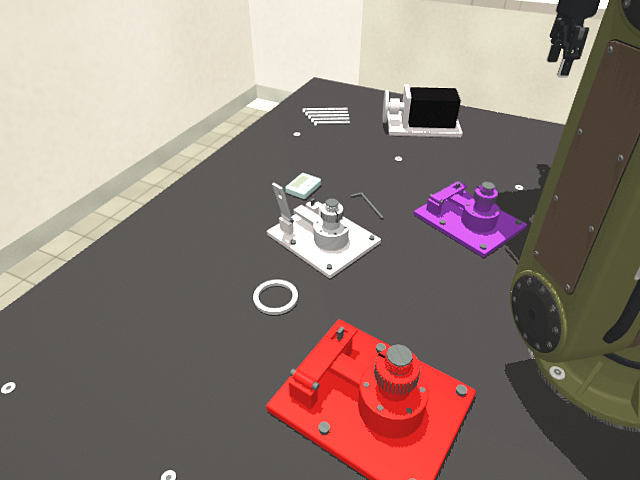

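The aluminium fixture is at about (355,225) in the top view, with the hasp upright at (340,185). The ring is at (268,224), the timer at (423,168) and the hex key at (430,245). The red and purple fixtures are look-alikes.

```bash
cat > h.py <<'E'
import numpy as np, cv2
from plant import telemetry, grab_frame
def K(f): return np.array([[f["fx"],0,f["cx"]],[0,f["fy"],f["cy"]],[0,0,1]]),np.array([f["k1"],0,0,0.])
def ray(f,uv):
    k,d=K(f); p=cv2.undistortPoints(np.array(uv,float).reshape(-1,1,2),k,d).reshape(-1,2)
    P=f["pose"]; return P[:3,3],np.c_[p,np.ones(len(p))]@P[:3,:3].T
def plane(f,uv,z):
    o,r=ray(f,uv); return o+r*((z-o[2])/r[:,2])[:,None]
def proj(f,X):
    k,d=K(f); W=np.linalg.inv(f["pose"]); X=np.array(X,float).reshape(-1,3)
    return cv2.projectPoints(X,cv2.Rodrigues(W[:3,:3])[0],W[:3,3],k,d)[0].reshape(-1,2)
E
python3 - <<'E'
from h import *
f=grab_frame("top"); g=grab_frame("side")
im=f["pixels"]; m=(im.min(2)>110).astype(np.uint8); m=cv2.morphologyEx(m,cv2.MORPH_CLOSE,np.ones((9,9)))
m[:150]=0;m[300:]=0;m[:,:300]=0;m[:,406:]=0
c=max(cv2.findContours(m,0,2)[0],key=cv2.contourArea)
w=plane(f,c.reshape(-1,2),0.012)[:,:2]
print(cv2.boundingRect(c),cv2.minAreaRect((w*1000).astype(np.float32)), cv2.boxPoints(cv2.minAreaRect((w*1000).astype(np.float32))))
a=cv2.resize(im[160:290,295:455][:,:,::-1],None,fx=5,fy=5,interpolation=cv2.INTER_CUBIC)[:600,:800]
cv2.imwrite("pics/c1.png",a)
b=cv2.resize(g["pixels"][170:280,255:395][:,:,::-1],None,fx=5,fy=5,interpolation=cv2.INTER_CUBIC)
cv2.imwrite("pics/c2.png",b)
E
```

```text
(309, 172, 94, 106) ((535.7429809570312, -74.24819946289062), (152.502197265625, 193.78961181640625), 70.88203430175781) [[ 419.21896  -114.55934 ]
 [ 602.3204   -178.02818 ]
 [ 652.26697   -33.937057]
 [ 469.1656     29.531784]]
```

View pics/c1.png

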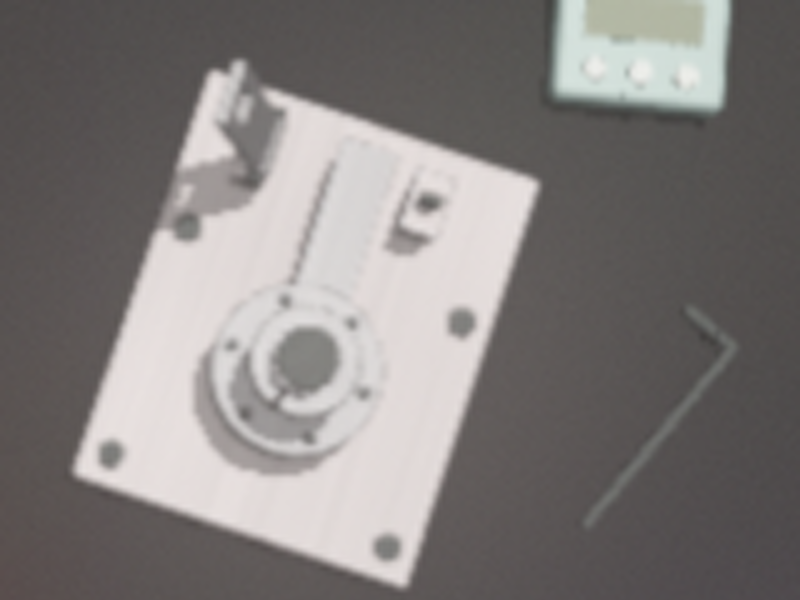

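View pics/c2.png

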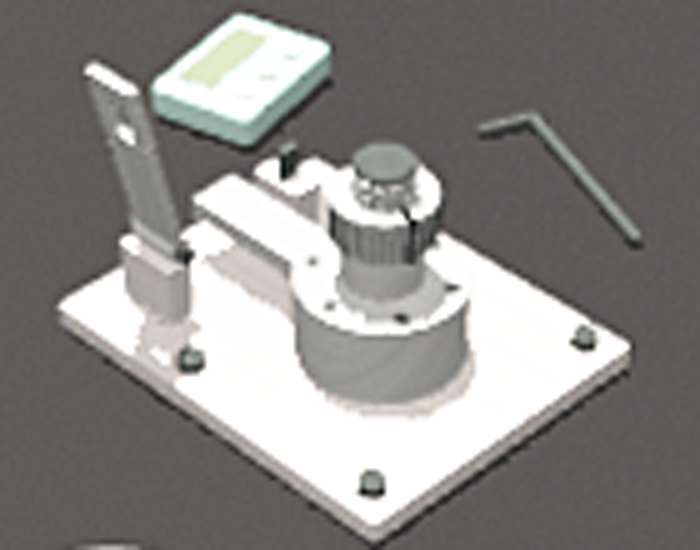

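```bash
cat >> h.py <<'E'
def fix(f,cs):  # crop corners -> fixture pose (2D rigid)
    px=np.array(cs,float)/5+[295,160]-0.4
    w=plane(f,px,0.012)[:,:2]
    m=np.array([[115,75],[115,-75],[-70,-75],[-70,75]])/1000.
    a=m-m.mean(0);b=w-w.mean(0)
    th=np.arctan2((a[:,0]*b[:,1]-a[:,1]*b[:,0]).sum(),(a*b).sum())
    R=np.array([[np.cos(th),-np.sin(th)],[np.sin(th),np.cos(th)]])
    return th,R,w.mean(0)-R@m.mean(0),w
E
python3 - <<'E'
from h import *
f=grab_frame("top");g=grab_frame("side")
th,R,o,w=fix(f,[(212,70),(540,182),(407,587),(73,473)])
print(np.degrees(th),o,w,[np.linalg.norm(w[i]-w[i-1]) for i in range(4)])
W=lambda x,y,z:np.r_[o+R@[x/1000,y/1000],z/1000]
pts=[W(0,0,106),W(85,-30,55),W(100,0,42),W(85,42,44.5),W(-70,-75,12),W(0,0,91)]
print("top crop",(proj(f,pts)-[295,160])*5); print("side crop",(proj(g,pts)-[255,170])*5)
# slit
sl=plane(f,np.array([[280,400]])/5+[295,160],0.0913)[0,:2]-o
fx=R.T@sl; print("slit r",np.linalg.norm(sl),"angle",np.arctan2(fx[1],fx[0])%6.28)
s2=plane(g,np.array([[406,212]])/5+[255,170],0.0913)[0,:2]-o
fx=R.T@s2; print("slit r",np.linalg.norm(s2),"angle",np.arctan2(fx[1],fx[0])%6.28)
# hasp angle: side tip, plane x=85
tip=np.array([[98,80]])/5+[255,170]
O,r=ray(g,tip); n=np.r_[R[:,0],0]; P=O+r[0]*(n@(W(85,0,0)-O)/(n@r[0]))
q=R.T@(P[:2]-o); print("tip",q,P[2],np.arctan2(P[2]-.0445,-(q[1]-.042)))
print("world: hinge",W(85,42,44.5),"nut",W(0,0,80))
E
```

```text
-18.995470004748178 [ 0.51151746 -0.06634654] [[ 0.64385067 -0.03293643]
 [ 0.59529749 -0.17416627]
 [ 0.42159503 -0.1146755 ]
 [ 0.47042565  0.02709761]] [np.float64(0.18352198836045763), np.float64(0.14934282404293442), np.float64(0.183607453701707), np.float64(0.14994679960927804)]
top crop [[308.46818082 355.20630301]
 [431.69488238 195.69810327]
 [371.15944023 143.50705217]
 [265.36408006 143.5950916 ]
 [404.55180281 586.6000215 ]
 [305.30469935 358.45778626]]
side crop [[387.41995712 154.44334145]
 [290.43893471 140.7920339 ]
 [215.04508797 180.02934545]
 [164.26184183 232.77517411]
 [633.44974956 338.37357916]
 [386.67455524 186.07064805]]
slit r 0.01946582925041444 angle 2.919968531914109
slit r 0.01853257995921601 angle 2.751372712180906
tip [0.085      0.07093507] 0.1327457948991908 1.8876415578128716
world: hinge [ 0.60555945 -0.05430062  0.0445    ] nut [ 0.51151746 -0.06634654  0.08      ]
```

Fixture pose: yaw −19.0°, origin (0.5115, −0.0663). The plate sides measure 183.5 × 149.6 mm against 185 × 150. The hasp is at about 1.89 rad and the nut at about 2.8 rad. Next I shut the fingers and go above the +y side of the hasp.

Call:
{"api": "jog_arm", "payload": {"deltas": [[1, [-29.7, 19.9, 0], [0, 0, 0]], [1, [-29.7, 19.9, 0], [0, 0, 0]], [1, [-29.7, 19.9, 0], [0, 0, 0]], [1, [-29.7, 19.9, 0], [0, 0, 0]], [1, [-29.7, 19.9, 0], [0, 0, 0]], [1, [-29.7, 19.9, 0], [0, 0, 0]], [1, [-29.7, 19.9, 0], [0, 0, 0]], [1, [-29.7, 19.9, 0], [0, 0, 0]], [1, [-29.7, 19.9, 0], [0, 0, 0]], [1, [-29.7, 19.9, 0], [0, 0, 0]]], "grip_force": 40}}

```text
time_s: 1.55
tcp_pos: [0.4154, -0.2763, 0.2314]
eef_rot: [[-0.941, -0.337, 0.0], [-0.337, 0.941, 0.0], [-0.0, -0.0, -1.0]]
contact_force: [0.0, 0.9, 0.3]
width: 0.0
grip_force: 0.0
```

Call:
{"api": "jog_arm", "payload": {"deltas": [[1, [-29.7, 19.9, 0], [0, 0, 0]], [1, [-29.7, 19.9, 0], [0, 0, 0]], [1, [-29.7, 19.9, 0], [0, 0, 0]], [1, [-29.7, 19.9, 0], [0, 0, 0]], [1, [-29.7, 19.9, 0], [0, 0, 0]], [1, [-29.7, 19.9, 0], [0, 0, 0]], [1, [-29.7, 19.9, 0], [0, 0, 0]], [1, [-29.7, 19.9, 0], [0, 0, 0]], [1, [-29.7, 19.9, 0], [0, 0, 0]], [1, [-29.7, 19.9, 0], [0, 0, 0]]]}}

```text
time_s: 2.8
tcp_pos: [0.6279, 0.0111, 0.2312]
eef_rot: [[-0.941, -0.337, -0.0], [-0.337, 0.941, 0.0], [0.0, 0.0, -1.0]]
contact_force: [0.4, -0.4, -0.5]
width: 0.0
grip_force: 0.0
```

Call:
{"api": "jog_arm", "payload": {"deltas": [[1, [0, 0, 0], [0, 0, -0.149]], [1, [0, 0, 0], [0, 0, -0.149]], [1, [0, 0, 0], [0, 0, -0.149]], [1, [0, 0, 0], [0, 0, -0.149]], [1, [0, 0, 0], [0, 0, -0.149]], [1, [0, 0, 0], [0, 0, -0.15]], [1, [0, 0, 0], [0, 0, 0]]]}}

```text
time_s: 3.68
tcp_pos: [0.6273, 0.0101, 0.2312]
eef_rot: [[-0.327, -0.945, -0.0], [-0.945, 0.327, 0.0], [-0.0, 0.0, -1.0]]
contact_force: [0.1, -0.1, -0.6]
width: -0.001
grip_force: 0.0
```

```bash
cat >> h.py <<'E'
th=np.radians(-19.0); O2=np.array([0.5115,-0.0663]); RF=np.array([[np.cos(th),-np.sin(th)],[np.sin(th),np.cos(th)]])
def st():
    s=telemetry.read_state(); R=s["eef_rot"]; p=s["tcp_pos"]
    print("t",s["time_s"],"fixture mm",np.round(np.r_[RF.T@(p[:2]-O2),p[2]]*1000,1),"yaw_x in fixture",np.degrees(np.arctan2(R[1,0],R[0,0])-th),"tilt",R[:,2].round(4),"j",s["joint_positions"].round(1),"F",s["contact_force"].round(1),"M",s["moment"].round(2),"w",s["width"],s["grip_force"])
    return s
E
python3 -c "
from h import *
st()"
```

```text
t 3.675 fixture mm [ 84.6 109.9 231.2] yaw_x in fixture -90.09703915496745 tilt [-2.e-04  1.e-04 -1.e+00] j [ 19.2   6.5   9.3  -0.  -92.8 -38.3] F [ 0.1 -0.1 -0.6] M [ 0.05 -0.01 -0.04] w -0.0013854775980088447 0.0
```

Call:
{"api": "jog_arm", "payload": {"deltas": [[1, [0, 0, 34], [0, 0, 0]], [1, [0, 0, 34], [0, 0, 0]], [1, [0, 0, 34], [0, 0, 0]], [1, [0, 0, 34], [0, 0, 0]], [1, [11, 0, 0], [0, 0, 0]], [1, [11, 0, 0], [0, 0, 0]], [1, [11, 0, 0], [0, 0, 0]], [1, [11, 0, 0], [0, 0, 0]], [1, [11, 0, 0], [0, 0, 0]], [1, [0, 0, 0], [0, 0, 0]]]}}

```text
time_s: 4.92
tcp_pos: [0.6092, -0.0428, 0.0956]
eef_rot: [[-0.327, -0.945, 0.0], [-0.945, 0.327, 0.0], [-0.0, -0.0, -1.0]]
contact_force: [-0.6, -0.6, -0.7]
width: 0.002
grip_force: 0.0
```

```bash
python3 - <<'E'
from h import *
st(); g=grab_frame("side")
cv2.imwrite("pics/s2.png",cv2.resize(g["pixels"][130:280,225:395][:,:,::-1],None,fx=4,fy=4))
E
```

```text
t 4.925 fixture mm [84.7 54.  95.6] yaw_x in fixture -90.08856974118399 tilt [ 1.e-04  0.e+00 -1.e+00] j [ 14.8   5.4  -6.1  -0.  -78.5 -33.8] F [-0.6 -0.6 -0.7] M [-0.01  0.05  0.02] w 0.0021451048562888555 0.0
```

View pics/s2.png

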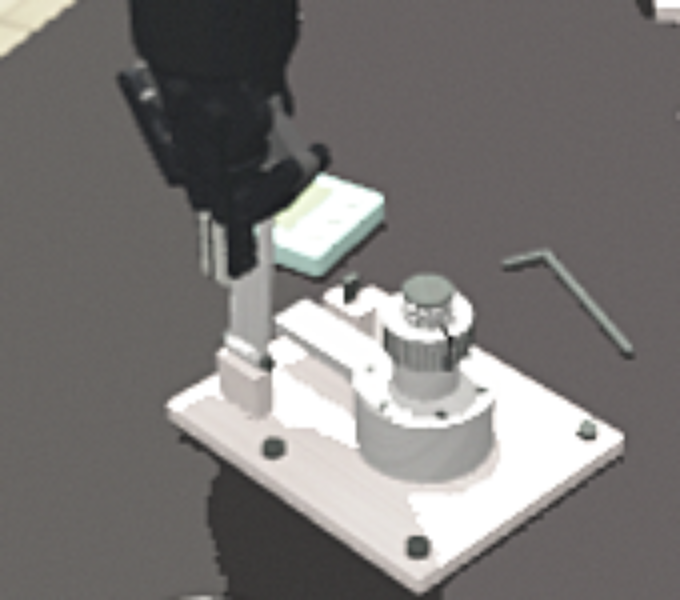

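The strap at (250,300) is being pushed and is now about upright. I follow its arc down.

Call:
{"api": "jog_arm", "payload": {"deltas": [[1, [8.5, 0, 1], [0, 0, 0]], [1, [8.5, 0, 2.5], [0, 0, 0]], [1, [8.5, 0, 5], [0, 0, 0]], [1, [8.5, 0, 5], [0, 0, 0]], [1, [5, 0, 5.5], [0, 0, 0]], [1, [5, 0, 5.5], [0, 0, 0]], [1, [4, 0, 9], [0, 0, 0]], [1, [2, 0, 7], [0, 0, 0]], [1, [1, 0, 4], [0, 0, 0]], [1, [0, 0, 0], [0, 0, 0]]]}}

```text
time_s: 6.22
tcp_pos: [0.5925, -0.0901, 0.0502]
eef_rot: [[-0.326, -0.945, -0.001], [-0.945, 0.326, -0.0], [0.0, 0.001, -1.0]]
contact_force: [-1.1, -0.7, -0.2]
width: -0.004
grip_force: 0.0
```

Call:
{"api": "jog_arm", "payload": {"deltas": [[1, [0, 0, 2], [0, 0, 0]], [1, [0, 0, 1.5], [0, 0, 0]], [1, [0, 0, 1], [0, 0, 0]], [1, [0, 0, 0], [0, 0, 0]]]}}

```text
time_s: 6.72
tcp_pos: [0.593, -0.0902, 0.0471]
eef_rot: [[-0.326, -0.945, 0.001], [-0.945, 0.326, -0.0], [-0.0, -0.001, -1.0]]
contact_force: [-2.6, 0.2, 5.0]
width: -0.001
grip_force: 2.5
```

```bash
python3 -c "
from h import *
st()"
```

```text
t 6.725 fixture mm [84.8  4.  47.1] yaw_x in fixture -90.00722695675938 tilt [ 6.e-04 -2.e-04 -1.e+00] j [ 10.5   5.5 -11.2   0.  -73.3 -29.5] F [-2.6  0.2  5. ] M [ 0.14  0.81 -0.02] w -0.000522181042413895 2.5498124957084656
```

Call:
{"api": "jog_arm", "payload": {"deltas": [[1, [0, 0, 1], [0, 0, 0]], [1, [0, 0, 0], [0, 0, 0]], [1, [0, 0, 0], [0, 0, 0]], [1, [0, 0, -20], [0, 0, 0]], [1, [0, 0, -38], [0, 0, 0]], [1, [0, 0, -38], [0, 0, 0]], [1, [0, 0, -38], [0, 0, 0]], [0, [2, 42.4, 0], [0, 0, 0]], [0, [2, 42.4, 0], [0, 0, 0]], [0, [0, 0, 0], [0, 0, 0]]]}}

```text
time_s: 7.98
tcp_pos: [0.5101, -0.0658, 0.181]
eef_rot: [[-0.325, -0.946, 0.003], [-0.946, 0.325, 0.001], [-0.002, -0.002, -1.0]]
contact_force: [-0.3, -0.0, 0.1]
width: 0.638
grip_force: 0.0
```

Call:
{"api": "jog_arm", "payload": {"deltas": [[0, [0, 0, 0], [0, 0, -0.18]], [0, [0, 0, 0], [0, 0, -0.18]], [0, [0, 0, 0], [0, 0, -0.18]], [0, [0, 0, 0], [0, 0, -0.18]], [0, [0, 0, 0], [0, 0, -0.18]], [0, [0, 0, 0], [0, 0, -0.18]], [0, [0, 0, 0], [0, 0, -0.18]], [0, [0, 0, 0], [0, 0, -0.18]], [0, [0, 0, 0], [0, 0, 0]]]}}

```text
time_s: 9.1
tcp_pos: [0.5118, -0.0664, 0.1797]
eef_rot: [[0.894, -0.448, 0.0], [-0.448, -0.894, 0.0], [0.0, -0.0, -1.0]]
contact_force: [0.4, 1.2, -0.9]
width: 1.002
grip_force: 0.0
```

Call:
{"api": "jog_arm", "payload": {"deltas": [[0, [0, 0, 0], [0, 0, -0.18]], [0, [0, 0, 0], [0, 0, -0.18]], [0, [0, 0, 0], [0, 0, -0.18]], [0, [0, 0, 0], [0, 0, -0.18]], [0, [0, 0, 0], [0, 0, -0.18]], [0, [0, 0, 0], [0, 0, -0.18]], [0, [0, 0, 0], [0, 0, -0.18]], [0, [0, 0, 0], [0, 0, -0.18]], [0, [0, 0, 0], [0, 0, -0.17]], [0, [0, 0, 0], [0, 0, 0]]]}}

```text
time_s: 10.35
tcp_pos: [0.5115, -0.0663, 0.1795]
eef_rot: [[0.415, 0.91, 0.0], [0.91, -0.415, 0.0], [0.0, 0.0, -1.0]]
contact_force: [0.4, -0.2, -0.5]
width: 1.0
grip_force: 0.0
```

```bash
python3 - <<'E'
from h import *
st(); g=grab_frame("side")
cv2.imwrite("pics/s3.png",cv2.resize(g["pixels"][130:280,225:395][:,:,::-1],None,fx=4,fy=4))
E
```

```text
t 10.35 fixture mm [ 1.000e-01 -0.000e+00  1.795e+02] yaw_x in fixture 84.45102893906734 tilt [ 1.e-04  1.e-04 -1.e+00] j [ 15.  -10.7 -12.8  -0.  -87.9 140.5] F [ 0.4 -0.2 -0.5] M [-0.01 -0.04  0.  ] w 0.9996182682599326 0.0
```

View pics/s3.png

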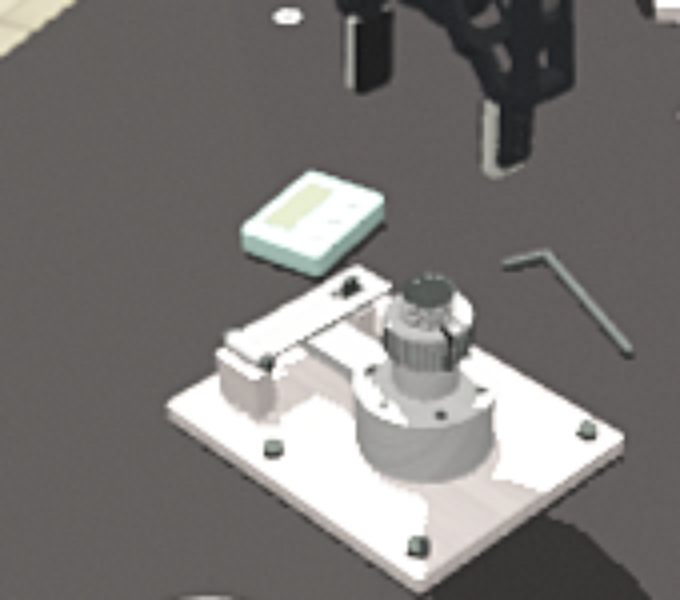

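The hasp lies flat, with the catch showing through its slot at (350,287). Now I descend over the nut and grip it.

Call:
{"api": "jog_arm", "payload": {"deltas": [[0, [0, 0, 30], [0, 0, 0]], [0, [0, 0, 30], [0, 0, 0]], [0, [0, 0, 30], [0, 0, 0]], [0, [0, 0, 20], [0, 0, 0]], [0, [0, 0, 11.5], [0, 0, 0]], [1, [0, 0, 0], [0, 0, 0]], [1, [0, 0, 0], [0, 0, 0]], [1, [0, 0, 0], [0, 0, 0]], [1, [0, 0, 0], [0, 0, 0]]], "grip_force": 50}}

```text
time_s: 11.52
tcp_pos: [0.5104, -0.0656, 0.0594]
eef_rot: [[0.411, 0.911, -0.002], [0.911, -0.411, 0.001], [0.0, -0.002, -1.0]]
contact_force: [-10.6, 6.2, 8.1]
width: 0.502
grip_force: 49.6
```

```bash
python3 -c "
from h import *
st()"
```

```text
t 11.525 fixture mm [-1.3  0.3 59.4] yaw_x in fixture 84.71303423792548 tilt [-0.0019  0.0011 -1.    ] j [ 1.510e+01 -8.100e+00 -2.310e+01 -1.000e-01 -7.500e+01  1.407e+02] F [-10.6   6.2   8.1] M [ 1.76  3.53 -0.07] w 0.5023693097426523 49.620927572250366
```

Grip is good, but the fixture axis is about 1.5 mm off along tool −y. I recentre and start turning clockwise (+tool z).

Call:
{"api": "jog_arm", "payload": {"deltas": [[1, [0, -1.6, -1.2], [0, 0, 0]], [1, [0, 0, 0], [0, 0, 0.09]], [1, [0, 0, 0.1], [0, 0, 0.09]], [1, [0, 0, 0], [0, 0, 0.09]], [1, [0, 0, 0], [0, 0, 0]]]}}

```text
time_s: 12.15
tcp_pos: [0.5097, -0.0652, 0.0595]
eef_rot: [[0.639, 0.769, -0.0], [0.769, -0.639, 0.001], [0.0, -0.001, -1.0]]
contact_force: [-5.2, 2.8, 4.1]
width: 0.499
grip_force: 51.9
```

```bash
python3 -c "
from h import *
st()"
```

```text
t 12.15 fixture mm [-2.1  0.4 59.5] yaw_x in fixture 69.26852870585337 tilt [-2.e-04  8.e-04 -1.e+00] j [ 1.520e+01 -8.300e+00 -2.330e+01 -1.000e-01 -7.490e+01  1.251e+02] F [-5.2  2.8  4.1] M [ 1.1   1.57 -0.05] w 0.498779642496524 51.90610349178314
```

Call:
{"api": "jog_arm", "payload": {"deltas": [[1, [0, -0.8, 0], [0, 0, 0.15]], [1, [0, 0, 0.1], [0, 0, 0.17]], [1, [0, 0, 0.1], [0, 0, 0.17]], [1, [0, 0, 0.1], [0, 0, 0.17]], [1, [0, 0, 0.1], [0, 0, 0.17]], [1, [0, 0, 0.1], [0, 0, 0.17]], [1, [0, 0, 0.1], [0, 0, 0.17]], [1, [0, 0, 0.1], [0, 0, 0.17]], [1, [0, 0, 0.1], [0, 0, 0.17]], [1, [0, 0, 0], [0, 0, 0]]]}}

```text
time_s: 13.4
tcp_pos: [0.5094, -0.0619, 0.0587]
eef_rot: [[0.807, -0.591, 0.001], [-0.591, -0.807, 0.005], [-0.003, -0.005, -1.0]]
contact_force: [-6.7, 14.3, 5.6]
width: 0.497
grip_force: 52.2
```

```bash
python3 -c "
from h import *
st()"
```

```text
t 13.4 fixture mm [-3.4  3.4 58.7] yaw_x in fixture -17.211137210704347 tilt [ 8.0e-04  5.4e-03 -1.0e+00] j [ 15.4  -8.4 -23.4  -0.3 -74.8  38.5] F [-6.7 14.3  5.6] M [ 4.87  2.24 -0.05] w 0.4969960490800605 52.183789014816284
```

Call:
{"api": "jog_arm", "payload": {"deltas": [[1, [0, 0, 0.1], [0, 0, 0.12]], [1, [0, 0, 0.1], [0, 0, 0.12]], [1, [0, 0, 0.1], [0, 0, 0.12]], [1, [0, 0, 0], [0, 0, 0.1]], [1, [0, 0, 0], [0, 0, 0]]]}}

```text
time_s: 14.02
tcp_pos: [0.5102, -0.0612, 0.0585]
eef_rot: [[0.462, -0.887, 0.003], [-0.887, -0.462, 0.007], [-0.005, -0.006, -1.0]]
contact_force: [-3.1, 17.1, 4.8]
width: 0.498
grip_force: 52.1
```

```bash
python3 -c "
from h import *
st()"
```

```text
t 14.025 fixture mm [-2.9  4.4 58.5] yaw_x in fixture -43.49949423923202 tilt [ 0.0028  0.0066 -1.    ] j [ 15.4  -8.4 -23.4  -0.3 -74.7  12.2] F [-3.1 17.1  4.8] M [ 5.57  1.26 -0.01] w 0.4982340811011754 52.06382989883423
```

The force says the nut axis is a few mm toward world +y of the command. I ease the command that way, then keep turning.

Call:
{"api": "jog_arm", "payload": {"deltas": [[1, [-1.5, -0.8, 0], [0, 0, 0]], [1, [-1.5, -0.8, 0], [0, 0, 0]], [1, [0, 0, 0], [0, 0, 0]]]}}

```text
time_s: 14.4
tcp_pos: [0.5101, -0.0611, 0.0586]
eef_rot: [[0.461, -0.887, 0.002], [-0.887, -0.461, 0.001], [0.0, -0.003, -1.0]]
contact_force: [0.6, 6.4, 3.4]
width: 0.498
grip_force: 51.8
```

```bash
python3 -c "
from h import *
st()"
```

```text
t 14.4 fixture mm [-3.   4.5 58.6] yaw_x in fixture -43.54343905521317 tilt [ 0.0023  0.0011 -1.    ] j [ 15.6  -8.4 -23.5  -0.  -74.7  11.8] F [0.6 6.4 3.4] M [ 1.77 -0.04  0.  ] w 0.4984310459117484 51.79798364639282
```

Call:
{"api": "jog_arm", "payload": {"deltas": [[1, [0, 0, 0], [0, 0, 0.06]], [1, [0, 0, 0], [0, 0, 0.06]], [1, [0, 0, 0], [0, 0, 0.06]], [1, [0, 0, 0], [0, 0, 0.06]], [1, [0, 0, 0], [0, 0, 0.06]], [1, [0, 0, 0], [0, 0, 0]]]}}

```text
time_s: 15.15
tcp_pos: [0.5108, -0.0608, 0.0585]
eef_rot: [[0.177, -0.984, 0.004], [-0.984, -0.177, 0.002], [-0.001, -0.004, -1.0]]
contact_force: [4.1, 6.6, 0.3]
width: 0.498
grip_force: 51.8
```

```bash
python3 -c "
from h import *
st()"
```

```text
t 15.15 fixture mm [-2.4  5.  58.5] yaw_x in fixture -60.78974340591973 tilt [ 0.0039  0.0018 -1.    ] j [ 15.6  -8.4 -23.5  -0.  -74.6  -5.4] F [4.1 6.6 0.3] M [ 1.95 -1.16 -0.06] w 0.49816601596992033 51.78707420825958
```

Call:
{"api": "jog_arm", "payload": {"deltas": [[1, [0, 0, 0], [0, 0, 0.05]], [1, [0, 0, 0], [0, 0, 0.05]], [1, [0, 0, 0], [0, 0, 0.05]], [1, [0, 0, 0], [0, 0, 0]]]}}

```text
time_s: 15.65
tcp_pos: [0.5112, -0.0608, 0.0585]
eef_rot: [[0.028, -1.0, 0.005], [-1.0, -0.028, 0.002], [-0.002, -0.005, -1.0]]
contact_force: [6.2, 5.6, -0.8]
width: 0.501
grip_force: 51.7
```

```bash
python3 -c "
from h import *
st()"
```

```text
t 15.65 fixture mm [-2.1  5.1 58.5] yaw_x in fixture -69.37596613439226 tilt [ 0.0047  0.0019 -1.    ] j [ 15.6  -8.4 -23.5  -0.  -74.6 -14. ] F [ 6.2  5.6 -0.8] M [ 1.86 -1.76 -0.05] w 0.501422602434657 51.67429447174072
```

Call:
{"api": "jog_arm", "payload": {"deltas": [[1, [0, 0, 0], [0, 0, 0.05]], [1, [0, 0, 0], [0, 0, 0.05]], [1, [0, 0, 0], [0, 0, 0.05]], [1, [0, 0, 0], [0, 0, 0]]]}}

```text
time_s: 16.15
tcp_pos: [0.5115, -0.0608, 0.0585]
eef_rot: [[-0.121, -0.993, 0.006], [-0.993, 0.121, 0.002], [-0.003, -0.005, -1.0]]
contact_force: [7.9, 4.1, -1.8]
width: 0.496
grip_force: 51.6
```

```bash
python3 -c "
from h import *
st()"
```

```text
t 16.15 fixture mm [-1.7  5.2 58.5] yaw_x in fixture -77.97066845452095 tilt [ 0.0056  0.0019 -1.    ] j [ 15.6  -8.3 -23.5  -0.  -74.5 -22.6] F [ 7.9  4.1 -1.8] M [ 1.6  -2.48 -0.07] w 0.49636383201417533 51.60467326641083
```

Call:
{"api": "jog_arm", "payload": {"deltas": [[1, [-0.7, -1.5, 0], [0, 0, 0.05]], [1, [0, 0, 0], [0, 0, 0.05]], [1, [0, 0, 0], [0, 0, 0.05]], [1, [0, 0, 0], [0, 0, 0]]]}}

```text
time_s: 16.65
tcp_pos: [0.5118, -0.0613, 0.0583]
eef_rot: [[-0.266, -0.964, 0.002], [-0.964, 0.266, -0.0], [-0.0, -0.002, -1.0]]
contact_force: [3.9, 1.7, 0.3]
width: 0.495
grip_force: 51.7
```

```bash
python3 -c "
from h import *
st()"
```

```text
t 16.65 fixture mm [-1.4  4.9 58.3] yaw_x in fixture -86.43178845298695 tilt [ 2.2e-03 -3.0e-04 -1.0e+00] j [ 15.6  -8.1 -23.3   0.1 -74.7 -31.1] F [3.9 1.7 0.3] M [ 0.45 -1.21  1.2 ] w 0.49533392239682417 51.74370288848877
```

Call:
{"api": "jog_arm", "payload": {"deltas": [[1, [0, 0, 0], [0, 0, 0.05]], [1, [0, 0, 0], [0, 0, 0.05]], [1, [0, 0, 0], [0, 0, 0.05]], [1, [0, 0, 0], [0, 0, 0]]]}}

```text
time_s: 17.15
tcp_pos: [0.5119, -0.0617, 0.0584]
eef_rot: [[-0.407, -0.913, 0.002], [-0.913, 0.407, -0.001], [-0.0, -0.003, -1.0]]
contact_force: [4.8, -0.8, -0.4]
width: 0.503
grip_force: 51.7
```

```bash
python3 -c "
from h import *
st()"
```

```text
t 17.15 fixture mm [-1.1  4.5 58.4] yaw_x in fixture -95.04414448487377 tilt [ 2.4e-03 -9.0e-04 -1.0e+00] j [ 15.6  -8.1 -23.3   0.1 -74.6 -39.7] F [ 4.8 -0.8 -0.4] M [-0.31 -1.66  1.3 ] w 0.5029707905574812 51.656818985939026
```

Mz rose to 1.3 N m with the fingers slipping, so the nut is bottomed. Back off a quarter turn.

Call:
{"api": "jog_arm", "payload": {"deltas": [[1, [0, 0, 0], [0, 0, -0.1]], [1, [0, 0, -0.1], [0, 0, -0.17]], [1, [0, 0, -0.1], [0, 0, -0.17]], [1, [0, 0, -0.1], [0, 0, -0.17]], [1, [0, 0, -0.1], [0, 0, -0.17]], [1, [0, 0, -0.1], [0, 0, -0.17]], [1, [0, 0, -0.1], [0, 0, -0.17]], [1, [0, 0, -0.1], [0, 0, -0.17]], [1, [0, 0, 0], [0, 0, -0.17]], [1, [0, 0, 0], [0, 0, -0.12]]]}}

```text
time_s: 18.4
tcp_pos: [0.5097, -0.0625, 0.0589]
eef_rot: [[0.918, -0.397, -0.003], [-0.397, -0.918, -0.002], [-0.002, 0.003, -1.0]]
contact_force: [-4.3, -1.2, 5.5]
width: 0.501
grip_force: 52.1
```

Call:
{"api": "jog_arm", "payload": {"deltas": [[1, [0, 0, 0], [0, 0, 0]], [1, [0, 0, 0], [0, 0, 0]]]}}

```text
time_s: 18.65
tcp_pos: [0.5098, -0.0625, 0.0589]
eef_rot: [[0.916, -0.401, -0.003], [-0.401, -0.916, -0.002], [-0.002, 0.003, -1.0]]
contact_force: [-5.2, -1.5, 5.0]
width: 0.498
grip_force: 52.2
```

```bash
python3 - <<'E'
from h import *
st(); g=grab_frame("side");f=grab_frame("top")
a=cv2.resize(g["pixels"][170:270,270:400][:,:,::-1],None,fx=6,fy=6,interpolation=cv2.INTER_CUBIC)
cv2.imwrite("pics/s4.png",a)
E
```

```text
t 18.65 fixture mm [-2.9  3.  58.9] yaw_x in fixture -4.6600985856168275 tilt [-0.0025 -0.0017 -1.    ] j [ 15.5  -8.2 -23.3   0.1 -75.   50.8] F [-5.2 -1.5  5. ] M [-0.48  1.45  0.02] w 0.49794029998601946 52.15948820114136
```

View pics/s4.png

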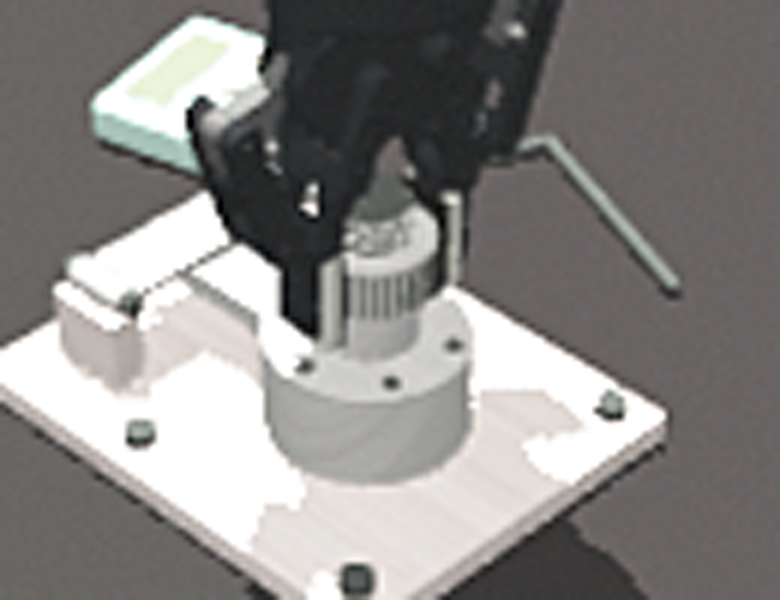

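The nut is held between the fingers. The tool turned back 90.4° with Mz near 0, and the hasp at (150,240) is still flat. The slit is hidden behind the left finger at fixture +y, which fits a quarter turn. Handing in.

```bash
python3 -c "
from plant import ticket
print(ticket.job_done())"
```

```text
the job is handed in; nothing more can be done
None
```

I handed the job in with the hasp closed over its catch and the nut bottomed out, backed off about 90° and still held at about 52 N; the back-off is read from tool rotation because a finger hid the slit, and no verdict was returned.

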